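# Fill the empty nut pot from the aluminium jug

### The arm

A 6-joint arm with a two-finger parallel gripper is mounted at the origin on the work surface. World frame = base frame: x ahead of the robot, y to its left, z up, the work surface at z = 0. Lengths are in m, angles in rad, forces in N, time in s.
With the tool pointing down it reaches from about 0.3 to 0.775 m from the base axis. Payload 14.6 kg.
Tool frame: the origin (TCP) lies midway between the tips of the shut fingers; the grasp point (between the pads) lies 19 mm behind it (tcp_to_grasp is the distance from the TCP to the grasp point, in m); z points along the fingers, y is the line along which they close (so a half turn about z gives the same grasp; the last joint's range is limited). The gripper opens to 94 mm and grips with 3 to 60 N. Pads are 16 mm wide; open, the fingers measure 119 mm over their backs; the gripper's body (75 mm by 177 mm) begins 78 mm behind the grasp point.
Start: joints at [-1.346, 0.3, 1.521, -0, 1.321, -0.067], TCP at [0.158, -0.527, 0.205] pointing down, gripper open.
Joint ranges: [-3.03, 3.03], [-0.79, 2.21], [0.23, 2.52], [-1.04, 4.18], [0, 3.07], [-2.55, 2.55]. Speed limits (rad/s): [2.22, 2.22, 2.57, 3.14, 3.14, 3.14].

### API

Orientations are given as [roll, pitch, yaw] about the fixed x, y, z axes, in that order (R = Rz(yaw) Ry(pitch) Rx(roll)).
In Python, from station import * gives the robot as it stands.
- The arm moves only by the tool send_rows, never from a script. Its argument "motion" is a list of rows, each a list of 3 entries, a list of its own where there are three numbers: the shift along the tool's x, y, z in units of 0.03 m (1.0 is 0.03 m), then the turn, a rotation vector about the tool's x, y, z in units of 0.12 rad (1.0 is 0.12 rad), then the opening, from -1 (shut) to 1 (fully open). In form: [[[x, y, z], [rx, ry, rz], grip], ...]. A call has 1 to 12 rows; each row shifts and turns the commanded pose from where the row before left it, along the tool's axes as they then stand; what a row does not reach is not made up. A row lasts 1/10 s, in which the tool goes at most 50 mm and 8.59 degrees, less where a joint would pass 70% of its speed; a pose out of reach is approached as far as the arm can. A call with a number of a shift or a turn outside -1 to 1 is refused whole. A call with a gripper value outside its range is refused whole. The fingers move at their own pace and stop on an object; "squeeze" is the grip in N (left out, the last holds). Time passes only in rows, so rows that do not move let the fingers close. It gives the time, the measured TCP pose, the force, the opening and the grip force at its end, in the units of the state.
- get_obs(): the state, without advancing time (a new reading comes with each control period).
- camera(name): name is "side" or "top"; returns a dict with "pixels" (384x512x3 uint8, red, green, blue), "depth" (384x512 float32, m along the optical axis (not along the pixel's ray), 0 where there is no reading), "fx", "fy", "cx", "cy" (pixels), "rvec" (rotation vector, rad) and "tvec" (3), from world to camera coordinates, as OpenCV has them. Camera axes: x right, y down, z forward; pixel columns grow to the right and rows downward; lengths in m; the calibration is good to about 2 mm. A picture is of the moment at which its call begins.
- hand_in(): hands the job in; it is judged then, once.
The state is a dict: "time_s": time; "qpos": joint angles; "joint_vel": joint speeds; "tau": joint torques, N m; "ee_pos": TCP position; "eef_rot": TCP orientation; "force": force on the tool from outside, world axes, zero at the start; "moment": the same for the moment, N m; "grip_width": finger opening in m; "grip_force": force on a finger pad.
Only numpy, scipy, OpenCV 4.12 (cv2) and the standard library are available. Lean on these libraries where they do the work, as an engineer would, in place of code of your own. Each camera call takes 0.05 s, during which the arm holds its last target. There are 200 camera calls.

### The job

Two of the three white pots on the shelf are already full of macadamia nuts. Pick up the aluminium jug, pour all seven nuts from it into the empty pot without spilling any, then stand the jug upright on the middle of the wooden board. Leave the pots, the funnel and the pump can standing where they are.

Things in the scene. Friction and masses are not known exactly. Their poses are not given: they have to be found in the camera images.
- jug: open aluminium jug, a cone flaring upwards: 75 mm high, outer radius 31 mm at foot, 53.5 mm at rim, wall 3 mm, floor 4 mm; 0.12 to 0.25 kg. Origin: centre of its underside, z up its axis; handle on its -x side, at the start roughly to the robot's right. Seven loose nuts lie in its lower 60 mm; they roll out over the rim when it is tipped past about 75 degrees, 95 degrees empties it.
- jug_handle (a point): middle of the upright flat strap of the jug's handle, 83 mm from the jug's axis towards -x, 50 mm above its underside (axes as the jug's). The strap is 14 mm along x, 10 mm thick along y (pinch it across y), from 20 to 80 mm above the underside; 7 mm high arms join it to the wall at heights 23 and 71 mm; about 22 mm free between strap and rim.
- jug_lip (a point): point of the jug's rim across from the handle: 53.5 mm from the axis towards +x, 75 mm above the underside.
- pot_empty: the one of three alike white ceramic pots that has nothing in it: round, 75 mm high, outer radius 44 mm at the foot and 62 mm from 30 mm height to the rim, wall 5 mm (mouth 114 mm wide inside), floor 6 mm thick, 0.65 kg, loose. Origin: centre of its underside, z up. Which of the three places along the row it has is drawn anew each time.
- pot_empty_mouth (a point): centre of the empty pot's mouth, 75 mm above its underside.
- pot_full1: a pot of the same shape already heaped with nuts (fixed together with it), top of the heap 92 mm above its underside, 0.9 kg. Origin: centre of its underside.
- pot_full2: the other full pot, as pot_full1.
- board: flat dark wooden board 150 x 150 mm, 12 mm thick, fixed on the slats. Origin: centre of its underside.
- board_top (a point): middle of the board's upper face.
- funnel: white plastic funnel standing upside down on its wide mouth, radius 55 mm, 110 mm high; a bystander. Origin: centre of its underside.
- pump_can: steel oil can with a pump button on top and a thin spout (95 mm out towards its +x, 150 mm high), radius 46 mm, 176 mm high; a bystander. Origin: centre of its underside.
- nut0: macadamia nut in its shell, a hard brown ball 26 mm across, 11 g, one of the seven in the jug. Origin: its centre.
- nut1: macadamia nut in its shell, a hard brown ball 26 mm across, 11 g, one of the seven in the jug. Origin: its centre.
- nut2: macadamia nut in its shell, a hard brown ball 26 mm across, 11 g, one of the seven in the jug. Origin: its centre.
- nut3: macadamia nut in its shell, a hard brown ball 26 mm across, 11 g, one of the seven in the jug. Origin: its centre.
- nut4: macadamia nut in its shell, a hard brown ball 26 mm across, 11 g, one of the seven in the jug. Origin: its centre.
- nut5: macadamia nut in its shell, a hard brown ball 26 mm across, 11 g, one of the seven in the jug. Origin: its centre.
- nut6: macadamia nut in its shell, a hard brown ball 26 mm across, 11 g, one of the seven in the jug. Origin: its centre.
There are look-alikes about, which are no part of the job. What is shaped like the pot_full1 but blue or red is not meant. What is shaped like the pot_empty but green is not meant.

How it is judged:
On the way, in this order (a step that is already met when the one before it is completed fails the run):
1. the jug is tipped over the empty pot by more than 45 degrees (angle between jug's own z axis and vertical above 0.785 rad and horizontal distance between jug and pot_empty_mouth below 0.16 m and height (world z) of jug_handle above 0.08 m).
2. all seven nuts lie in the pot that was empty (horizontal distance between each of nut0, nut1, nut2, nut3, nut4, nut5, nut6 and pot_empty_mouth below 0.057 m and z of each of nut0, nut1, nut2, nut3, nut4, nut5, nut6 in the frame of pot_empty_mouth below 0 m and z of each of nut0, nut1, nut2, nut3, nut4, nut5, nut6 in the frame of pot_empty above 0 m), for 0.2 s.
At the end, for the whole second after the job is handed in: All seven nuts lie at rest in the pot that was empty, their centres below its rim; the jug stands upright (within 0.1 rad), released and at rest on the board, its axis within 45 mm of the board's middle; all pots, the funnel and the pump can stand upright within 30 mm of where they were (all of step 2 and linear speed of each of nut0, nut1, nut2, nut3, nut4, nut5, nut6 below 0.05 m/s and angle between each of jug, pot_full1, pot_full2, pot_empty, funnel, pump_can's own z axis and vertical below 0.1 rad and horizontal distance between jug and board_top below 0.045 m and z of jug in the frame of board_top between -0.004 and 0.005 m and linear speed of jug below 0.02 m/s and distance of each of pot_full1, pot_full2, pot_empty, funnel, pump_can from where it was at the start of the episode below 0.03 m); the robot touches nothing.
It fails at once if a pot, the funnel or the pump can is pushed more than 30 mm or tipped over (distance of any of pot_full1, pot_full2, pot_empty, funnel, pump_can from where it was at the start of the episode above 0.03 m or angle between any of pot_full1, pot_full2, pot_empty, funnel, pump_can's own z axis and vertical above 0.35 rad).
It fails at once if a nut falls on the shelf or into another place outside jug and pots ((height (world z) of nut0 below 0.017 m and horizontal distance between nut0 and pot_empty_mouth above 0.065 m and horizontal distance between nut0 and jug above 0.06 m) or (height (world z) of nut1 below 0.017 m and horizontal distance between nut1 and pot_empty_mouth above 0.065 m and horizontal distance between nut1 and jug above 0.06 m) or (height (world z) of nut2 below 0.017 m and horizontal distance between nut2 and pot_empty_mouth above 0.065 m and horizontal distance between nut2 and jug above 0.06 m) or (height (world z) of nut3 below 0.017 m and horizontal distance between nut3 and pot_empty_mouth above 0.065 m and horizontal distance between nut3 and jug above 0.06 m) or (height (world z) of nut4 below 0.017 m and horizontal distance between nut4 and pot_empty_mouth above 0.065 m and horizontal distance between nut4 and jug above 0.06 m) or (height (world z) of nut5 below 0.017 m and horizontal distance between nut5 and pot_empty_mouth above 0.065 m and horizontal distance between nut5 and jug above 0.06 m) or (height (world z) of nut6 below 0.017 m and horizontal distance between nut6 and pot_empty_mouth above 0.065 m and horizontal distance between nut6 and jug above 0.06 m)).
It also fails if it takes over 61 s, if anything falls off the work surface, if the arm or the gripper's body presses on something with over 40 N, if the wrist force passes 120 N, or if a joint passes its speed limit or range.

## Working session

There is one attempt and no reset: what is moved stays moved. The work goes in short steps, Python scripts to look and compute and a tool call to move; the robot and the scene stay as the last step left them, time stands still between calls to the robot, and variables do not carry over. Pictures are saved under pics/ and viewed, at most 10 in all, crops included, and the job is handed in when it is done.

Besides the shell and the picture viewer there is one more tool, called after ">>>" as name(argument=value, ...), one argument or row to a line, values as JSON. send_rows: Moves the arm, as the interface text tells. Its arguments: {"type":"object","properties":{"motion":{"type":"array"},"squeeze":{"type":"number"}},"required":["motion"]}

```bash
mkdir -p pics; cat > h.py <<'E'
from station import *
import numpy as np, cv2
from scipy.spatial.transform import Rotation as Ro
def cloud(c):
    d=c["depth"]; v,u=np.mgrid[:384,:512]
    p=np.dstack([(u-c["cx"])/c["fx"]*d,(v-c["cy"])/c["fy"]*d,d])
    R=cv2.Rodrigues(np.array(c["rvec"],float))[0]
    w=(p-np.array(c["tvec"]).reshape(3))@R
    w[d==0]=np.nan
    return w
E
python3 - <<'E'
from h import *
for n in("top","side"):
    c=camera(n); cv2.imwrite(f"pics/{n}0.png",cv2.resize(c["pixels"][:,:,::-1],(800,600)))
    np.save(n+".npy",cloud(c)); np.save(n+"_rgb.npy",c["pixels"])
    print(n,c["fx"],c["tvec"],c["rvec"])
print(get_obs())
E
```

```text
top 352.6709513654456 [0.09452848 0.54609015 1.00170008] [ 2.15310171 -2.17985232  0.12200864]
side 401.41430915800936 [0.45557089 0.29235727 0.99418227] [ 0.96494165 -2.58870513  0.93064838]
{'time_s': 0.1, 'qpos': array([-1.34563653e+00,  3.00434562e-01,  1.52148763e+00, -2.91372647e-06,
        1.32067591e+00, -6.66139665e-02]), 'joint_vel': array([-0.00250578, -0.00285639,  0.00014679, -0.00103717, -0.00037825,
       -0.00161964]), 'tau': array([ 3.97878193e-04, -5.32644475e+01, -3.53284621e+01,  7.09418301e-02,
        2.34829163e-02, -5.05712967e-05]), 'ee_pos': array([ 0.15814889, -0.52654579,  0.20494589]), 'eef_rot': array([-3.14058924e+00, -6.41114902e-05,  2.91774452e-01]), 'force': array([ 0.29895422,  0.16408446, -0.73320201]), 'moment': array([0.04611656, 0.01860819, 0.00148587]), 'grip_force': 0.0, 'grip_width': 0.09385172753478238}
```

View pics/top0.png

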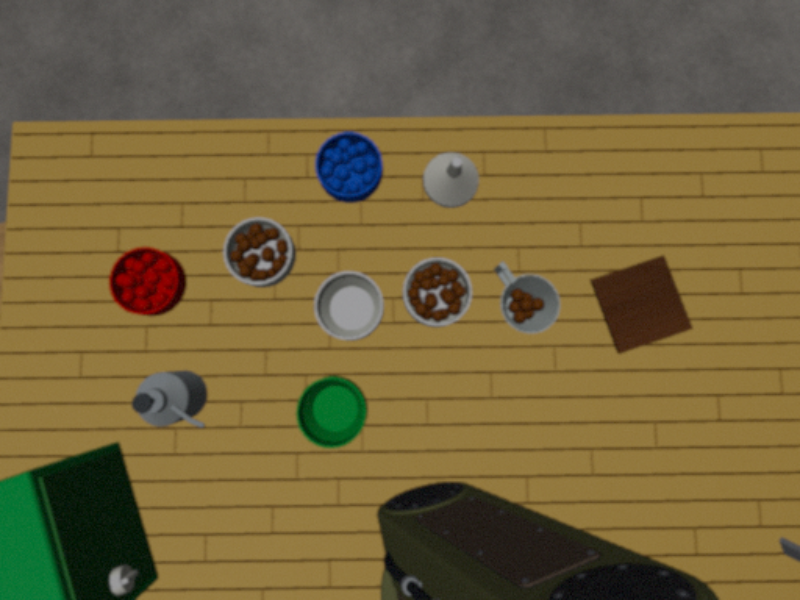

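View pics/side0.png

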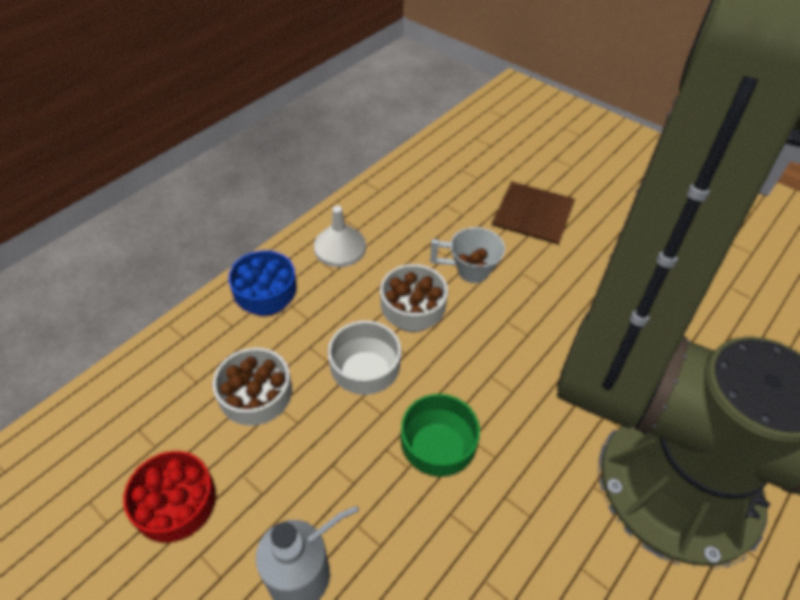

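The top view shows the empty pot at (349,305) between the full pots at (259,252) and (437,292). The jug is at (530,303) with its handle at (503,272), up and to the left, and the board is at (641,304). The side view agrees: empty pot (365,355), jug (476,253), handle (436,252).

```bash
cat > m.py <<'E'
from h import *
from scipy.optimize import least_squares
def circ(p):
    f=lambda a:np.hypot(p[:,0]-a[0],p[:,1]-a[1])-a[2]
    r=least_squares(f,[*p[:,:2].mean(0),.05],loss="soft_l1",f_scale=.003); return r.x.round(4),len(p)
def run(T,S):
    s=.64
    g=lambda u,v:T[int(v*s),int(u*s)]
    for nm,(u,v) in dict(empty=(349,305),full1=(259,252),full2=(437,292),jug=(530,303),funnel=(451,180),green=(332,411),blue=(349,166),board=(641,304),handle=(503,272)).items():
        c0=g(u,v); print(nm,"px pt",c0.round(3))
        if nm in("handle",):continue
        for n,W in(("top",T),("side",S)):
            q=W.reshape(-1,3); q=q[~np.isnan(q[:,0])]
            q=q[np.hypot(q[:,0]-c0[0],q[:,1]-c0[1])<.085]
            if nm=="board":
                b=q
                continue
            h=q[(q[:,2]>.02)]
            if len(h)<20: continue
            zt=np.percentile(h[:,2],98)
            rim=h[(h[:,2]>.066)&(h[:,2]<.085)]
            print("  ",n,"ztop",zt.round(4),"rim",circ(rim) if len(rim)>10 else None)
if __name__=="__main__":
    T,S=np.load("top.npy"),np.load("side.npy"); run(T,S)
    for n,W in(("top",T),("side",S)):
        rgb=np.load(n+"_rgb.npy").astype(int)
        q=W
        c=T[int(304*.64),int(641*.64)]
        m=(np.hypot(W[...,0]-c[0],W[...,1]-c[1])<.13)&(rgb[...,0]<120)&(W[...,2]<.03)
        p=W[m]; r=cv2.minAreaRect((p[:,:2]*1000).astype(np.float32)); print("board",n,r,p[:,2].mean())
        # handle points: outside jug
        j=T[int(303*.64),int(530*.64)]
        m=(np.hypot(W[...,0]-j[0],W[...,1]-j[1])<.12)&(W[...,2]>.03)&(W[...,2]<.1)
        p=W[m]; np.save("jug_"+n+".npy",p)
E
python3 m.py
```

```text
empty px pt [0.523 0.178 0.004]
   top ztop 0.0774 rim (array([0.5176, 0.1714, 0.059 ]), 260)
   side ztop 0.0767 rim (array([0.5151, 0.1753, 0.0591]), 356)
full1 px pt [0.628 0.352 0.006]
   top ztop 0.0906 rim (array([0.6164, 0.3382, 0.0481]), 656)
   side ztop 0.0906 rim (array([0.619 , 0.3359, 0.0516]), 788)
full2 px pt [0.548 0.01  0.008]
   top ztop 0.0913 rim (array([0.5388, 0.012 , 0.0472]), 621)
   side ztop 0.0902 rim (array([0.5396, 0.0137, 0.0532]), 600)
jug px pt [ 0.521 -0.157  0.054]
   top ztop 0.0772 rim (array([ 0.5178, -0.1506,  0.0514]), 279)
   side ztop 0.0766 rim (array([ 0.5159, -0.1474,  0.0516]), 253)
funnel px pt [ 0.75  -0.016  0.058]
   top ztop 0.1102 rim (array([ 0.7669, -0.0235,  0.0124]), 25)
   side ztop 0.1092 rim (array([ 0.7657, -0.0214,  0.0125]), 41)
green px pt [0.324 0.211 0.005]
   top ztop 0.0772 rim (array([0.3306, 0.2026, 0.0591]), 286)
   side ztop 0.0772 rim (array([0.3279, 0.2069, 0.0592]), 439)
blue px pt [0.798 0.177 0.004]
   top ztop 0.0911 rim (array([0.7785, 0.1718, 0.0494]), 619)
   side ztop 0.0904 rim (array([0.779 , 0.1713, 0.052 ]), 574)
board px pt [ 0.519 -0.379  0.01 ]
handle px pt [ 0.58  -0.113  0.027]
board top ((512.6358642578125, -378.03985595703125), (243.66319274902344, 251.9766387939453), 1.0869773626327515) 0.010618777051653653
board side ((519.3671264648438, -384.01397705078125), (155.2932586669922, 169.59844970703125), 18.792587280273438) 0.011459519463924346
```

```bash
python3 - <<'E'
import numpy as np
j=np.array([.517,-.149])
for n in("top","side"):
    p=np.load(f"jug_{n}.npy"); d=p[:,:2]-j; r=np.hypot(*d.T); az=np.degrees(np.arctan2(d[:,1],d[:,0]))
    for lo,hi in((.062,.074),(.074,.092)):
        m=(r>lo)&(r<hi)&(az>0)&(az<100)&(p[:,2]>.05)
        print(n,lo,m.sum(),p[m].mean(0).round(4),np.median(az[m]).round(1),np.percentile(az[m],[10,90]).round(1),np.percentile(p[m][:,2],[5,95]).round(3), r[m].max())
for n in("top","side"):
    W=np.load(n+".npy");rgb=np.load(n+"_rgb.npy").astype(int)
    m=(np.hypot(W[...,0]-.517,W[...,1]+.384)<.13)&(rgb[...,0]<100)&(W[...,2]<.03)&(W[...,2]>.006)
    p=W[m]; print("board",n,m.sum(),p.mean(0), p.min(0),p.max(0))
c=np.load("top.npy")
s=.64
for u,v in((594,282),(664,258),(690,327),(619,352)): print(c[int(v*s),int(u*s)])
E
```

```text
top 0.062 17 [ 0.5739 -0.1126  0.0744] 33.2 [29.1 36. ] [0.071 0.077] 0.07339293926672746
top 0.074 29 [ 0.5841 -0.1041  0.0736] 34.9 [30.4 35.8] [0.053 0.083] 0.0872712372167868
side 0.062 16 [ 0.5725 -0.1091  0.0727] 36.5 [31.3 38.9] [0.068 0.076] 0.07356758954460171
side 0.074 37 [ 0.5815 -0.0999  0.0671] 37.6 [35.5 38.6] [0.053 0.081] 0.08774047201562822
board top 2471 [ 0.51786776 -0.37849062  0.01208772] [ 0.42764014 -0.47070608  0.0060071 ] [ 0.60874195 -0.28740538  0.01909519]
board side 1252 [ 0.51331602 -0.37229221  0.01166087] [ 0.42654722 -0.46734194  0.00612987] [ 0.60307172 -0.2848555   0.01754998]
[ 0.56155468 -0.29100168  0.01241632]
[ 0.6049767  -0.42456015  0.01397687]
[ 0.47289621 -0.46567711  0.01493307]
[ 0.42765355 -0.33182943  0.01082617]
```

>>> send_rows(
  motion=[
    [[0,0,-1],[0,0,0],1],
    [[0,0,-1],[0,0,0],1],
    [[0,0,-1],[0,-1,0],1],
    [[0,0,0],[0,-1,0],1],
    [[0,0,0],[0,-1,0],1],
    [[0,0,0],[0,0,0],1],
  ],
)

```text
time_s: 0.7
ee_pos: [0.1597, -0.526, 0.2944]
eef_rot: [-3.139, 0.363, 0.296]
force: [0.1, -0.5, -0.5]
grip_width: 0.0939
grip_force: 0.0
```

```bash
cat >> h.py <<'E'
import json
def rec():
    o=get_obs(); open("fk.jsonl","a").write(json.dumps([list(map(float,o[k])) for k in("qpos","ee_pos","eef_rot")])+"\n"); return o
E
python3 -c "
from h import *
json;open('fk.jsonl','w').write(json.dumps([[-1.34563653,.300434562,1.52148763,0,1.32067591,-.0666139665],[.15814889,-.52654579,.20494589],[-3.14058924,-6.411e-5,.291774452]])+'\n')
print(rec()['qpos'])"
```

```text
[-1.16877315  0.2758834   1.38723256 -0.36072117  1.52435381  0.13216691]
```

>>> send_rows(
  motion=[
    [[0,0,0],[0,1,0],1],
    [[0,0,0],[0,1,0],1],
    [[0,0,0],[0,1,0],1],
    [[1,-0.5,0],[0,0,-0.3],1],
    [[1,-0.5,0],[0,0,-0.3],1],
    [[1,-0.5,0],[0,0,-0.3],1],
    [[1,-0.5,0],[0,0,-0.3],1],
    [[1,-0.5,0],[0,0,-0.3],1],
    [[1,-0.5,0],[0,0,-0.3],1],
    [[1,-0.5,0],[0,0,-0.3],1],
    [[1,-0.5,0],[0,0,-0.3],1],
    [[0,0,0],[0,0,0],1],
  ],
)

```text
time_s: 1.9
ee_pos: [0.3297, -0.3183, 0.2958]
eef_rot: [3.141, -0.003, 0.583]
force: [-0.8, 0.0, -0.2]
grip_width: 0.0941
grip_force: 0.0
```

```bash
python3 -c "
from h import *
print(rec()['qpos'])"
```

```text
[-0.84968694  0.03312157  1.62257447  0.00321796  1.48499158  0.13740853]
```

>>> send_rows(
  motion=[
    [[0,0,0.5],[1,0.5,0.5],1],
    [[0,0,0],[1,0.5,0.5],1],
    [[0,0,0],[1,0.5,0.5],1],
    [[0,0,0],[0,0,0],1],
  ],
)

```text
time_s: 2.3
ee_pos: [0.3275, -0.3222, 0.2788]
eef_rot: [-2.758, -0.145, 0.364]
force: [0.7, -1.3, 0.7]
grip_width: 0.0941
grip_force: 0.0
```

```bash
python3 -c "
from h import *
print(rec()['qpos'])"
```

```text
[-0.98430475  0.24667309  1.46978929  0.21964654  1.77087949  0.20044272]
```

```bash
cat > fk.py <<'E'
from h import *
from scipy.optimize import least_squares
Y=lambda a:Ro.from_euler("y",a); Z=lambda a:Ro.from_euler("z",a)
Xh=lambda a:Ro.from_euler("x",a)
def fkp(q,P,s4,s6):
    a1,d1,L2,a3,L3,d6,off=P
    A=Z(q[0]); B=A*Y(q[1]); C=A*Y(q[1]+q[2]); R=C*Z(s4*q[3])*Y(q[4])*Z(s6*q[5]+off)
    return A.apply([a1,0,d1])+B.apply([0,0,L2])+C.apply([a3,0,L3])+R.apply([0,0,d6]),R
def fit():
    D=[json.loads(l) for l in open("fk.jsonl")]; best=None
    for s4 in(1,-1):
        for s6 in(1,-1):
            for off0 in(0,np.pi):
                def f(P):
                    e=[]
                    for q,p,r in D:
                        pp,R=fkp(q,P,s4,s6); e+=list((pp-p)*5)+list((R.inv()*Ro.from_euler("xyz",r)).as_rotvec())
                    return np.array(e)
                r=least_squares(f,[.1,.4,.4,0,.4,.25,off0])
                if best is None or r.cost<best[0]: best=(r.cost,r.x,s4,s6)
    return best
if __name__=="__main__":
    b=fit(); print(b); np.savez("fk.npz",P=b[1],s4=b[2],s6=b[3])
E
python3 fk.py
```

```text
(np.float64(0.06571649719544582), array([-0.00394424,  0.20046349,  0.41291008,  0.02819921,  0.45014731,
        0.25034524,  1.57079615]), 1, 1)
```

```bash
python3 - <<'E'
from fk import *
b=fit()
for l in open("fk.jsonl"):
    q,p,r=json.loads(l); pp,R=fkp(q,b[1],b[2],b[3]); print((pp-p).round(4),(R.inv()*Ro.from_euler("xyz",r)).as_rotvec().round(3), np.round(r,3))
print(np.round(get_obs()["eef_rot"],3),np.round(get_obs()["joint_vel"],3))
E
```

```text
[-0.036  -0.0067  0.0004] [ 0. -0. -0.] [-3.141 -0.     0.292]
[-0.028  -0.0093 -0.0002] [-0.  0.  0.] [-3.139  0.363  0.296]
[-0.0279 -0.0237  0.0007] [0. 0. 0.] [ 3.141e+00 -3.000e-03  5.830e-01]
[-0.0316 -0.0265 -0.0009] [-0.  0.  0.] [-2.758 -0.145  0.364]
[-2.758 -0.145  0.364] [ 0.046 -0.079  0.046 -0.079 -0.102 -0.027]
```

```bash
sed -i 's/a1,d1,L2,a3,L3,d6,off=P/a1,d1,L2,a3,L3,d6,off,b=P/; s/\[a1,0,d1\]/[a1,b,d1]/; s/.25,off0\]/.25,off0,.03]/' fk.py; python3 fk.py; python3 - <<'E'
from fk import *
b=fit()
for l in open("fk.jsonl"):
    q,p,r=json.loads(l); pp,R=fkp(q,b[1],b[2],b[3]); print((pp-p).round(4))
E
```

```text
(np.float64(9.677672394612865e-12), array([-6.15484103e-08,  2.21199886e-01,  4.24199939e-01,  4.08999239e-02,
        4.47500054e-01,  2.70634892e-01,  1.57079615e+00,  3.65998044e-02]), 1, 1)
[0. 0. 0.]
[-0. -0. -0.]
[-0. -0.  0.]
[-0. -0. -0.]
```

```bash
cat > plan.py <<'E'
from fk import *
b=np.load("fk.npz"); P,s4,s6=b["P"],int(b["s4"]),int(b["s6"])
LO=np.array([-3.03,-.79,.23,-1.04,0,-2.55])+.04; HI=np.array([3.03,2.21,2.52,4.18,3.07,2.55])-.04
def ik(p,R,q0):
    def f(q):
        pp,RR=fkp(q,P,s4,s6); return np.r_[(pp-p)*5,(R.inv()*RR).as_rotvec(),(q-q0)*1e-4]
    r=least_squares(f,np.clip(q0,LO+1e-3,HI-1e-3),bounds=(LO,HI)); return r.x,np.abs(r.fun[:6]).max()
def tool_in_jug(phi,h):
    R=Ro.from_matrix(np.array([[-np.cos(phi),0,-np.sin(phi)],[0,1,0],[np.sin(phi),0,-np.cos(phi)]]).T) if 0 else None
    z=np.array([np.sin(phi),0,-np.cos(phi)]); y=np.array([0,1,0]); x=np.cross(y,z)
    return np.array([-.083,0,h])+.019*z, Ro.from_matrix(np.c_[x,y,z])
def jugpose(org,az,th): return np.array(org),Z(az+np.pi)*Y(th)   # az handle azimuth
def tool(j,t): return j[0]+j[1].apply(t[0]),j[1]*t[1]
def lipz(th,z0=.097): return z0+max(0,.075*np.cos(th)-.0225*np.sin(th))
POT=np.array([.5165,.173])
def pour(az,th,back=.02,z0=.097):
    l=np.r_[POT+back*np.array([np.cos(az),np.sin(az)]),lipz(th,z0)]
    R=Z(az+np.pi)*Y(th); return l-R.apply([.0535,0,.075]),R
E
cat > sweep.py <<'E'
from plan import *
q0=get_obs()["qpos"]
for phi in(-20,0,20,40):
    t=tool_in_jug(np.radians(phi),.055)
    qg,e=ik(*tool(jugpose([.517,-.149,0],np.radians(35),0),t),q0)
    qu,e2=ik(*tool(jugpose([.517,-.149,.15],np.radians(35),0),t),qg)
    print("phi",phi,"grasp",e.round(4),e2.round(4),qg.round(2))
    for az in range(-60,181,20):
        # swing in azimuth at pre-pour height
        q=qu;es=[]
        for k in np.linspace(0,1,6)[1:]:
            a=np.radians(35+(az-35)*k); o=(1-k)*np.array([.517,-.149,.15])+k*pour(np.radians(az),0)[0]; o[2]=max(o[2],.15)
            q,e=ik(*tool(jugpose(o,a,0),t),q); es.append(e)
        for th in range(0,111,10):
            q,e=ik(*tool(pour(np.radians(az),np.radians(th)),t),q); es.append(e)
        print("  ",az,np.round(max(es),3),[i for i,x in enumerate(es) if x>2e-3],q.round(2))
E
python3 sweep.py
```

```text
phi -20 grasp 0.0 0.0 [-0.35  0.5   1.72  0.42  0.76  0.33]
   -60 1.112 [4, 5, 6, 7, 8, 9, 10, 11, 12, 13, 14, 15, 16] [ 0.58  0.1   1.76 -1.    1.13  2.51]
   -40 0.949 [4, 5, 6, 7, 8, 9, 10, 11, 12, 13, 14, 15, 16] [ 0.16 -0.34  2.27 -1.    0.04  2.43]
   -20 1.036 [7, 8, 9, 10, 11, 12, 13, 14, 15, 16] [ 0.2  -0.32  2.26 -1.    0.04  2.49]
   0 1.078 [8, 9, 10, 11, 12, 13, 14, 15, 16] [ 0.24 -0.31  2.25 -0.99  0.04  2.51]
   20 0.0 [] [ 0.2   0.8   2.17  3.01  2.09 -1.54]
   40 0.0 [] [ 0.02  0.8   2.12  2.56  2.09 -1.41]
   60 0.0 [] [-0.09  0.83  1.99  2.2   2.1  -1.23]
   80 0.0 [] [-0.13  0.88  1.82  1.95  2.17 -1.03]
   100 0.0 [] [-0.11  0.95  1.63  1.79  2.29 -0.81]
   120 0.0 [] [-0.06  1.02  1.43  1.7   2.44 -0.6 ]
   140 0.0 [] [ 0.01  1.1   1.24  1.68  2.62 -0.38]
   160 0.0 [] [ 0.1   1.17  1.08  1.75  2.8  -0.11]
   180 0.0 [] [0.19 1.22 0.98 2.07 2.98 0.39]
phi 0 grasp 0.0 0.0 [-0.23  0.58  1.54  0.    1.02  0.73]
   -60 0.818 [4, 5, 6, 7, 8, 9, 10, 11, 12, 13, 14, 15, 16] [ 0.58  0.19  1.68 -1.    1.24  2.51]
   -40 0.799 [7, 8, 9, 10, 11, 12, 13, 14, 15, 16] [ 0.31
[... 1630 characters left out ...]
59  1.04  2.51]
   -40 0.487 [11, 12, 13, 14, 15, 16] [ 0.35 -0.02  1.94 -0.61  0.67  2.51]
   -20 0.355 [13, 14, 15, 16] [ 0.32 -0.09  2.09 -0.69  0.37  2.51]
   0 0.218 [4, 5, 14, 15, 16] [ 0.25 -0.11  2.2  -0.83  0.06  2.51]
   20 0.054 [4, 5] [ 0.18 -0.02  2.32  2.73  0.4  -1.24]
   40 0.017 [4] [-0.06  0.05  2.25  1.86  0.74 -0.7 ]
   60 0.0 [] [-0.19  0.19  2.08  1.5   1.1  -0.62]
   80 0.0 [] [-0.22  0.35  1.87  1.26  1.4  -0.63]
   100 0.0 [] [-0.19  0.51  1.63  1.08  1.67 -0.65]
   120 0.0 [] [-0.12  0.66  1.39  0.93  1.92 -0.71]
   140 0.0 [] [-0.03  0.79  1.15  0.78  2.17 -0.8 ]
   160 0.0 [] [ 0.07  0.9   0.96  0.59  2.38 -0.97]
   180 0.0 [] [ 0.18  0.98  0.82  0.3   2.54 -1.26]
```

```bash
cat >> plan.py <<'E'
def rows(targets,grip,step=.028,turn=.10,start=None):
    """linear/slerp rows from present pose through targets [(p,R)], tool axes and units; rounded with carry-over"""
    o=get_obs()
    p,R=start or (np.array(o["ee_pos"]),Ro.from_euler("xyz",o["eef_rot"]))
    out=[]
    for tp,tR in targets:
        n=max(1,int(np.ceil(max(np.linalg.norm(tp-p)/step,(R.inv()*tR).magnitude()/turn))))
        for i in range(n):
            k=n-i; d=R.inv().apply((tp-p)/k)/.03; r=(R.inv()*tR).as_rotvec()/k/.12
            d,r=d.round(2)+0,r.round(2)+0
            p=p+R.apply(d*.03); R=R*Ro.from_rotvec(r*.12)
            out.append([d.tolist(),r.tolist(),grip])
        print("wp",len(out),p.round(4))
    for i in range(0,len(out),12): print(json.dumps(out[i:i+12]).replace(".0,",",").replace(".0]","]"))
    return p,R
PHI=np.radians(15); TJ=tool_in_jug(PHI,.055)
E
python3 - <<'E'
from plan import *
J=jugpose([.517,-.149,0],np.radians(35),0)
g=tool(J,TJ); pre=(g[0]-.10*g[1].apply([0,0,1]),g[1])
rows([pre],-.36)
E
```

```text
wp 14 [ 0.602  -0.0894  0.1334]
[[[0.75, -0.09, 0.53], [-0.23, -0.27, -0.1], -0.36], [[0.77, -0.1, 0.51], [-0.23, -0.27, -0.1], -0.36], [[0.78, -0.1, 0.48], [-0.23, -0.27, -0.1], -0.36], [[0.8, -0.11, 0.45], [-0.23, -0.27, -0.1], -0.36], [[0.82, -0.11, 0.42], [-0.23, -0.27, -0.1], -0.36], [[0.83, -0.11, 0.39], [-0.23, -0.26, -0.1], -0.36], [[0.84, -0.11, 0.36], [-0.23, -0.27, -0.1], -0.36], [[0.86, -0.11, 0.33], [-0.24, -0.26, -0.1], -0.36], [[0.87, -0.11, 0.3], [-0.23, -0.27, -0.1], -0.36], [[0.88, -0.1, 0.27], [-0.24, -0.26, -0.1], -0.36], [[0.89, -0.1, 0.24], [-0.23, -0.27, -0.1], -0.36], [[0.89, -0.1, 0.21], [-0.24, -0.26, -0.1], -0.36]]
[[[0.9, -0.09, 0.18], [-0.23, -0.27, -0.1], -0.36], [[0.91, -0.08, 0.14], [-0.24, -0.26, -0.09], -0.36]]
```

>>> send_rows(
  motion=[
    [[0.75,-0.1,0.53],[-0.23,-0.27,-0.1],-0.36],
    [[0.77,-0.1,0.51],[-0.23,-0.27,-0.1],-0.36],
    [[0.78,-0.1,0.48],[-0.23,-0.27,-0.1],-0.36],
    [[0.8,-0.1,0.45],[-0.23,-0.27,-0.1],-0.36],
    [[0.82,-0.1,0.42],[-0.23,-0.27,-0.1],-0.36],
    [[0.83,-0.1,0.39],[-0.23,-0.27,-0.1],-0.36],
    [[0.84,-0.1,0.36],[-0.23,-0.27,-0.1],-0.36],
    [[0.86,-0.1,0.33],[-0.23,-0.27,-0.1],-0.36],
    [[0.87,-0.1,0.3],[-0.23,-0.27,-0.1],-0.36],
    [[0.88,-0.1,0.27],[-0.23,-0.27,-0.1],-0.36],
    [[0.89,-0.1,0.24],[-0.23,-0.27,-0.1],-0.36],
    [[0.89,-0.1,0.21],[-0.23,-0.27,-0.1],-0.36],
  ],
)

```text
time_s: 3.5
ee_pos: [0.5641, -0.1212, 0.154]
eef_rot: [-3.097, 0.205, 0.592]
force: [0.5, -0.4, -0.6]
grip_width: 0.0298
grip_force: 0.0
```

>>> send_rows(
  motion=[
    [[0.9,-0.1,0.18],[-0.23,-0.27,-0.1],-0.36],
    [[0.9,-0.1,0.15],[-0.23,-0.27,-0.1],-0.36],
    [[0,0,0],[0,0,0],-0.36],
    [[0,0,0],[0,0,0],-0.36],
  ],
)

```text
time_s: 3.9
ee_pos: [0.6014, -0.0879, 0.1325]
eef_rot: [3.14, 0.269, 0.619]
force: [0.4, -0.2, 0.5]
grip_width: 0.0301
grip_force: 0.0
```

```bash
python3 - <<'E'
from plan import *
J=jugpose([.517,-.149,0],np.radians(35),0)
g=tool(J,TJ); pre=(g[0]-.10*g[1].apply([0,0,1]),g[1])
o=get_obs(); print(o["ee_pos"],o["grip_width"])
rows([pre],-.36); rows([g],-.36)
c=camera("side"); s=c["pixels"][130:200,250:350,::-1]; t=camera("top")["pixels"][150:230,290:390,::-1]
cv2.imwrite("pics/pre.png",np.vstack([cv2.resize(s,(400,280),interpolation=2),cv2.resize(t,(400,320),interpolation=2)]))
E
```

```text
[ 0.60138199 -0.08788361  0.13250442] 0.03008160559398536
wp 1 [ 0.6023 -0.0894  0.1332]
[[[-0.01, 0.06, -0.02], [0.03, 0.06, 0.06], -0.36]]
wp 4 [ 0.5809 -0.1042  0.0367]
[[[0, 0.01, 0.83], [0.01, 0.02, 0.02], -0.36], [[0, 0.01, 0.83], [0.01, 0.01, 0.01], -0.36], [[0, 0.01, 0.83], [0, 0.02, 0.02], -0.36], [[0, 0.02, 0.82], [0.01, 0.01, 0.01], -0.36]]
```

View pics/pre.png

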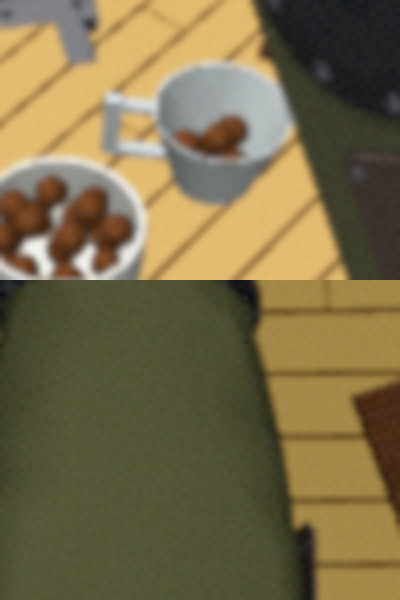

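The side crop shows the handle strap near crop pixel (108,125) and a fingertip near (80,55). The arm hides the handle from the top camera. I'll check this against the projection.

```bash
python3 - <<'E'
from plan import *
c=camera("side"); K=np.array([[c["fx"],0,c["cx"]],[0,c["fy"],c["cy"]],[0,0,1.]])
pts=np.array([[.517+.083*np.cos(a),-.149+.083*np.sin(a),z] for a in np.radians([30,35,40]) for z in(.02,.08)]+[get_obs()["ee_pos"]])
uv=cv2.projectPoints(pts,np.array(c["rvec"]),np.array(c["tvec"]),K,None)[0][:,0]
print(((uv-[250,130])*4).round(0))
E
```

```text
[[104. 144.]
 [108.  90.]
 [103. 151.]
 [107.  97.]
 [103. 157.]
 [107. 104.]
 [ 84.  44.]]
```

>>> send_rows(
  motion=[
    [[0,0.05,0.8],[0.03,0.06,0.06],-0.36],
    [[0,0.03,0.8],[0,0,0],-0.36],
    [[0,0.02,0.8],[0,0,0],-0.36],
    [[0,0,0.8],[0,0,0],-0.36],
    [[0,0,0],[0,0,0],-0.36],
    [[0,0,0],[0,0,0],-0.36],
  ],
)

```text
time_s: 4.65
ee_pos: [0.5827, -0.1053, 0.041]
eef_rot: [-3.142, 0.263, 0.608]
force: [-0.3, -0.1, 0.1]
grip_width: 0.0301
grip_force: 0.0
```

>>> send_rows(
  motion=[
    [[0,0,0],[0,0,0],-0.7],
    [[0,0,0],[0,0,0],-1],
    [[0,0,0],[0,0,0],-1],
    [[0,0,0],[0,0,0],-1],
    [[0,0,0],[0,0,0],-1],
  ],
  squeeze=20,
)

```text
time_s: 5.15
ee_pos: [0.5828, -0.1046, 0.0405]
eef_rot: [-3.142, 0.263, 0.61]
force: [0.5, 2.1, 5.7]
grip_width: 0.01
grip_force: 20.0
```

>>> send_rows(
  motion=[
    [[0,0,0],[0,0,0],-1],
    [[-0.1,0,-0.37],[0,0,0],-1],
    [[-0.2,0,-0.75],[0,0,0],-1],
    [[-0.2,0,-0.75],[0,0,0],-1],
    [[-0.2,0,-0.75],[0,0,0],-1],
    [[-0.2,0,-0.75],[0,0,0],-1],
    [[-0.2,0,-0.75],[0,0,0],-1],
    [[-0.1,0,-0.37],[0,0,0],-1],
    [[0,0,0],[0,0,0],-1],
    [[0,0,0],[0,0,0],-1],
  ],
  squeeze=45,
)

```text
time_s: 6.15
ee_pos: [0.5824, -0.1045, 0.1782]
eef_rot: [-3.14, 0.264, 0.61]
force: [-0.4, -0.1, -3.6]
grip_width: 0.0099
grip_force: 45.0
```

```bash
python3 - <<'E'
from plan import *
o=get_obs(); print(o["ee_pos"],o["eef_rot"])
c=camera("side"); W=cloud(c)
cv2.imwrite("pics/lift.png",cv2.resize(c["pixels"][60:220,210:400,::-1],(760,640))[:600])
R=Ro.from_euler("xyz",o["eef_rot"]); TJ=tool_in_jug(PHI,.059)
jR=R*TJ[1].inv(); jo=o["ee_pos"]-jR.apply(TJ[0]); print("jug pred",jo.round(4),jR.as_matrix()[:,2].round(3),"az",np.degrees(np.arctan2(*(-jR.as_matrix()[1::-1,0]))))
m=(np.hypot(W[...,0]-jo[0],W[...,1]-jo[1])<.066)&(W[...,2]>jo[2]+.064)&(W[...,2]<jo[2]+.086)
from m import circ; print(circ(W[m]),W[m][:,2].mean()) 
q=W[m];A=np.c_[q[:,:2]-jo[:2],np.ones(len(q))];print(np.linalg.lstsq(A,q[:,2],rcond=None)[0])
E
```

```text
[ 0.58236108 -0.10454768  0.17820301] [-3.13984719  0.26444569  0.60983879]
jug pred [ 0.5182 -0.1492  0.1378] [0.003 0.    1.   ] az 34.91530495779706
(array([ 0.5151, -0.1484,  0.0507]), 285) 0.20884725140437163
[0.00856859 0.01657214 0.20880148]
```

View pics/lift.png

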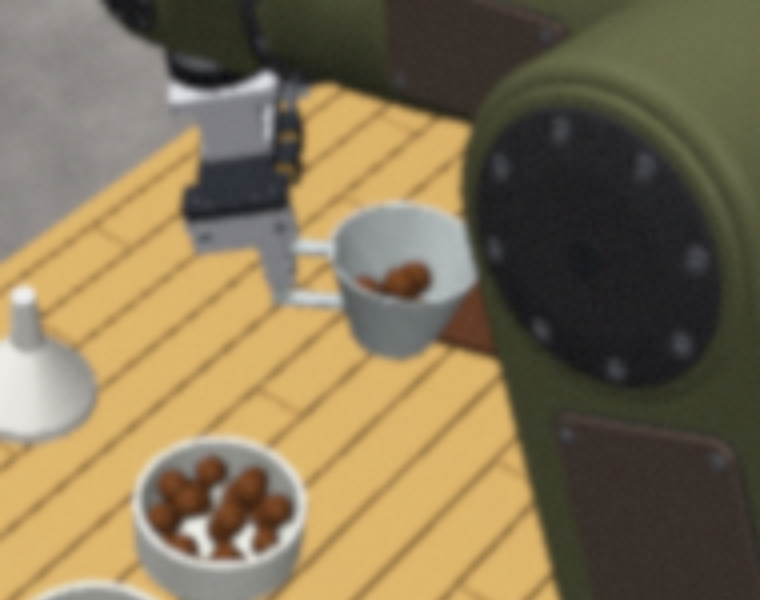

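```bash
cat >> plan.py <<'E'
TJ=tool_in_jug(PHI,.058)
AZ=np.radians(80)
def chk(targets,q0,n=8):
    q=np.array(q0); o=get_obs(); p,R=np.array(o["ee_pos"]),Ro.from_euler("xyz",o["eef_rot"]); 
    for tp,tR in targets:
        for k in np.linspace(0,1,n+1)[1:]:
            q,e=ik(p+(tp-p)*k,R*Ro.from_rotvec((R.inv()*tR).as_rotvec()*k),q)
            if e>2e-3: print("bad",e)
        p,R=tp,tR; print(q.round(2))
E
python3 - <<'E'
from plan import *
o0=pour(AZ,0,z0=.14)[0]
t=[tool((o0,Z(AZ+np.pi)),TJ)]
for th,z0 in((20,.14),(40,.12),(60,.10)): t.append(tool(pour(AZ,np.radians(th),z0=z0),TJ))
chk(t,get_obs()["qpos"])
e=rows(t[:1],-1,step=.024,turn=.07)
rows(t[1:],-1,step=.024,turn=.08,start=e)
E
```

```text
[ 0.56  0.62  1.14 -0.19  1.56  0.75]
[0.45 0.45 1.3  0.07 1.34 0.61]
[0.3  0.33 1.51 0.43 1.13 0.33]
[ 0.12  0.29  1.71  0.88  1.07 -0.12]
wp 18 [0.5428 0.3224 0.1796]
[[[0.38, -0.69, -0.1], [-0.1, 0, -0.35], -1], [[0.41, -0.67, -0.11], [-0.1, 0, -0.35], -1], [[0.43, -0.65, -0.12], [-0.1, 0, -0.35], -1], [[0.46, -0.63, -0.13], [-0.1, 0, -0.35], -1], [[0.49, -0.61, -0.14], [-0.09, 0, -0.35], -1], [[0.51, -0.59, -0.14], [-0.1, 0, -0.35], -1], [[0.54, -0.57, -0.15], [-0.09, 0, -0.35], -1], [[0.56, -0.54, -0.16], [-0.1, 0, -0.35], -1], [[0.58, -0.51, -0.16], [-0.09, 0, -0.35], -1], [[0.6, -0.49, -0.17], [-0.1, 0, -0.35], -1], [[0.62, -0.46, -0.17], [-0.1, 0, -0.35], -1], [[0.64, -0.43, -0.18], [-0.09, 0, -0.35], -1]]
[[[0.66, -0.4, -0.18], [-0.1, 0, -0.35], -1], [[0.68, -0.37, -0.19], [-0.09, 0.01, -0.36], -1], [[0.69, -0.34, -0.19], [-0.1, 0, -0.35], -1], [[0.71, -0.31, -0.19], [-0.09, 0.01, -0.36], -1], [[0.72, -0.28, -0.2], [-0.1, 0, -0.35], -1], [[0.74, -0.24, -0.2], [-0.09, 0.01, -0.36], -1]]
wp 5 [0.5435 0.3263 0.2147]
wp 10 [0.5414 0.3143 0.2205]
wp 15 [0.5367 0.2875 0.2143]
[[[-0.03, 0, -0.23], [0, 0.58, 0], -1], [[-0.02, 0, -0.23], [0, 0.58, 0], -1], [[0, 0, -0.24], [0, 0.58, 0], -1], [[0.01, 0, -0.23], [0, 0.58, 0], -1], [[0.03, 0, -0.24], [0, 0.58, 0], -1], [[-0.08, 0, -0.05], [0, 0.58, 0], -1], [[-0.07, 0, -0.05], [0, 0.58, 0], -1], [[-0.07, 0, -0.05], [0, 0.58, 0], -1], [[-0.07, 0, -0.06], [0, 0.59, 0], -1], [[-0.06, 0, -0.07], [0, 0.58, 0], -1], [[-0.18, 0, -0.04], [0, 0.58, 0], -1], [[-0.18, 0, -0.05], [0, 0.58, 0], -1]]
[[[-0.17, 0, -0.06], [0, 0.58, 0], -1], [[-0.17, 0, -0.08], [0, 0.59, 0], -1], [[-0.17, 0, -0.09], [0, 0.58, 0], -1]]
```

>>> send_rows(
  motion=[
    [[0.2,-0.35,-0.05],[-0.05,0,-0.18],-1],
    [[0.2,-0.34,-0.05],[-0.05,0,-0.18],-1],
    [[0.4,-0.67,-0.1],[-0.1,0,-0.35],-1],
    [[0.43,-0.65,-0.12],[-0.1,0,-0.35],-1],
    [[0.46,-0.63,-0.13],[-0.1,0,-0.35],-1],
    [[0.49,-0.61,-0.14],[-0.1,0,-0.35],-1],
    [[0.51,-0.59,-0.14],[-0.1,0,-0.35],-1],
    [[0.54,-0.57,-0.15],[-0.1,0,-0.35],-1],
    [[0.56,-0.54,-0.16],[-0.1,0,-0.35],-1],
    [[0.58,-0.51,-0.16],[-0.1,0,-0.35],-1],
    [[0.6,-0.49,-0.17],[-0.1,0,-0.35],-1],
    [[0.62,-0.46,-0.17],[-0.1,0,-0.35],-1],
  ],
)

```text
time_s: 7.4
ee_pos: [0.5572, 0.1579, 0.1793]
eef_rot: [3.136, 0.265, 1.093]
force: [0.6, -1.1, -2.2]
grip_width: 0.0096
grip_force: 45.0
```

>>> send_rows(
  motion=[
    [[0.64,-0.43,-0.18],[-0.1,0,-0.35],-1],
    [[0.66,-0.4,-0.18],[-0.1,0,-0.35],-1],
    [[0.68,-0.37,-0.19],[-0.1,0,-0.35],-1],
    [[0.69,-0.34,-0.19],[-0.1,0,-0.35],-1],
    [[0.71,-0.31,-0.19],[-0.1,0,-0.35],-1],
    [[0.72,-0.28,-0.2],[-0.1,0,-0.35],-1],
    [[0.37,-0.12,-0.1],[-0.05,0,-0.18],-1],
    [[0.37,-0.12,-0.1],[-0.05,0,-0.18],-1],
    [[0,0,0],[0,0,0],-1],
  ],
)

```text
time_s: 8.3
ee_pos: [0.5417, 0.3234, 0.1792]
eef_rot: [3.132, 0.267, 1.397]
force: [-0.0, -0.2, -2.1]
grip_width: 0.0097
grip_force: 45.0
```

```bash
python3 - <<'E'
from plan import *
t=[tool(pour(AZ,np.radians(th),z0=z0),TJ) for th,z0 in((10,.14),(30,.13),(50,.11))]
o=get_obs();print(o["ee_pos"],o["eef_rot"],o["grip_width"])
chk(t,o["qpos"])
rows(t,-1,step=.024,turn=.07)
E
```

```text
[0.54174839 0.32343415 0.17917829] [3.13238095 0.26732337 1.39745532] 0.009686182472203186
[ 0.51  0.53  1.22 -0.07  1.45  0.7 ]
[0.38 0.38 1.4  0.24 1.23 0.49]
[0.22 0.3  1.61 0.65 1.07 0.12]
wp 3 [0.5437 0.3265 0.1978]
wp 8 [0.543  0.3224 0.2188]
wp 13 [0.5395 0.3026 0.2191]
[[[-0.02, 0.02, -0.21], [0.03, 0.5, 0.01], -1], [[-0.01, 0.01, -0.21], [0.02, 0.5, 0], -1], [[0.01, 0.02, -0.21], [0.03, 0.5, 0.01], -1], [[-0.04, 0, -0.14], [0, 0.58, 0], -1], [[-0.03, 0, -0.14], [0, 0.58, 0], -1], [[-0.02, 0, -0.14], [0, 0.58, 0], -1], [[-0.01, 0, -0.14], [0, 0.58, 0], -1], [[0, 0, -0.14], [0, 0.59, 0], -1], [[-0.13, 0, -0.04], [0, 0.58, 0], -1], [[-0.13, 0, -0.04], [0, 0.58, 0], -1], [[-0.12, 0, -0.05], [0, 0.58, 0], -1], [[-0.12, 0, -0.07], [0, 0.58, 0], -1]]
[[[-0.11, 0, -0.07], [0, 0.59, 0], -1]]
```

>>> send_rows(
  motion=[
    [[-0.02,0.02,-0.2],[0.03,0.5,0],-1],
    [[0,0.02,-0.2],[0.02,0.5,0],-1],
    [[0,0.02,-0.2],[0.03,0.5,0],-1],
    [[-0.03,0,-0.15],[0,0.6,0],-1],
    [[-0.03,0,-0.15],[0,0.6,0],-1],
    [[-0.02,0,-0.15],[0,0.6,0],-1],
    [[0,0,-0.15],[0,0.6,0],-1],
    [[0,0,-0.15],[0,0.6,0],-1],
    [[-0.12,0,-0.05],[0,0.6,0],-1],
    [[-0.12,0,-0.05],[0,0.6,0],-1],
    [[-0.12,0,-0.06],[0,0.5,0],-1],
    [[0,0,0],[0,0,0],-1],
  ],
)

```text
time_s: 9.5
ee_pos: [0.5418, 0.3077, 0.22]
eef_rot: [-3.14, -0.477, 1.393]
force: [-0.1, -0.2, -3.2]
grip_width: 0.0097
grip_force: 45.0
```

```bash
cat > look.py <<'E'
from plan import *
import sys
o=get_obs(); R=Ro.from_euler("xyz",o["eef_rot"]); jR=R*TJ[1].inv(); jo=o["ee_pos"]-jR.apply(TJ[0])
print("t",o["time_s"],"lip",(jo+jR.apply([.0535,0,.075])).round(4),"tilt",np.degrees(np.arccos(jR.as_matrix()[2,2])).round(1), "jug",jo.round(3))
c=camera("side"); i=c["pixels"][130:270,130:330,::-1]; k=camera("top")["pixels"][120:250,150:320,::-1]
cv2.imwrite(f"pics/{sys.argv[1]}.png",np.hstack([cv2.resize(i,(420,294),interpolation=2),cv2.resize(k,(380,294),interpolation=2)]))
E
python3 look.py p50; python3 - <<'E'
from plan import *
t=[tool(pour(AZ,np.radians(th),z0=z0),TJ) for th,z0 in((65,.10),(80,.097),(105,.097))]
o=get_obs(); chk(t,o["qpos"])
e=rows(t[:1],-1,step=.024,turn=.07)
rows(t[1:],-1,step=.024,turn=.036,start=e)
E
```

```text
t 9.5 lip [0.5203 0.1885 0.1576] tilt 42.3 jug [0.536 0.277 0.138]
[ 0.08  0.29  1.75  0.99  1.09 -0.23]
[-0.06  0.34  1.84  1.26  1.24 -0.52]
[-0.23  0.51  1.9   1.53  1.61 -0.83]
wp 6 [0.5352 0.2791 0.2155]
[[[-0.17, -0.01, -0.05], [0, 0.55, 0], -1], [[-0.16, -0.01, -0.06], [0, 0.55, 0], -1], [[-0.16, -0.01, -0.08], [0, 0.55, 0], -1], [[-0.15, -0.01, -0.09], [0, 0.55, 0], -1], [[-0.14, 0, -0.09], [0, 0.56, 0], -1], [[-0.14, -0.01, -0.1], [0.01, 0.55, -0.01], -1]]
wp 8 [0.5299 0.2494 0.2206]
wp 21 [0.52   0.1927 0.2332]
[[[-0.06, 0, -0.11], [0, 0.27, 0], -1], [[-0.06, 0, -0.11], [0, 0.27, 0], -1], [[-0.06, 0, -0.11], [0, 0.27, 0], -1], [[-0.05, 0, -0.12], [0, 0.28, 0], -1], [[-0.05, 0, -0.12], [0, 0.27, 0], -1], [[-0.05, 0, -0.12], [0, 0.28, 0], -1], [[-0.04, 0, -0.12], [0, 0.27, 0], -1], [[-0.04, 0, -0.12], [0, 0.28, 0], -1], [[-0.03, 0, -0.15], [0, 0.28, 0], -1], [[-0.03, 0, -0.15], [0, 0.28, 0], -1], [[-0.02, 0, -0.15], [0, 0.28, 0], -1], [[-0.02, 0, -0.15], [0, 0.28, 0], -1]]
[[[-0.01, 0, -0.15], [0, 0.28, 0], -1], [[-0.01, 0, -0.15], [0, 0.28, 0], -1], [[0, 0, -0.15], [0, 0.28, 0], -1], [[0, 0, -0.15], [0, 0.28, 0], -1], [[0.01, 0, -0.15], [0, 0.28, 0], -1], [[0.01, 0, -0.15], [0, 0.28, 0], -1], [[0.02, 0, -0.15], [0, 0.28, 0], -1], [[0.02, 0, -0.15], [0, 0.28, 0], -1], [[0.02, 0, -0.15], [0, 0.27, 0], -1]]
```

View pics/p50.png

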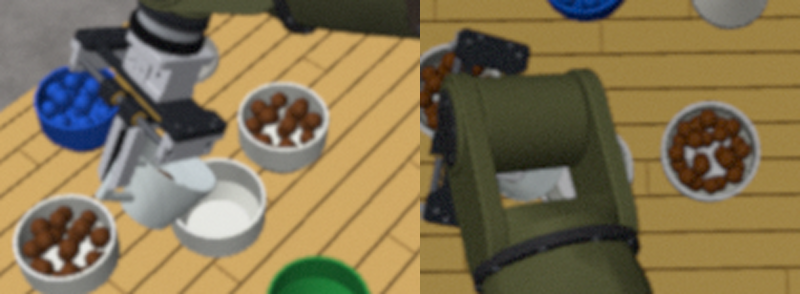

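The side crop shows the tilted jug's lip at about (210,180), over the empty pot's mouth, with nothing touching. I'll keep tipping.

>>> send_rows(
  motion=[
    [[-0.17,0,-0.05],[0,0.55,0],-1],
    [[-0.16,0,-0.06],[0,0.55,0],-1],
    [[-0.16,0,-0.08],[0,0.55,0],-1],
    [[-0.15,0,-0.09],[0,0.55,0],-1],
    [[-0.14,0,-0.1],[0,0.55,0],-1],
    [[-0.14,0,-0.1],[0,0.55,0],-1],
    [[0,0,0],[0,0,0],-1],
    [[0,0,0],[0,0,0],-1],
  ],
)

```text
time_s: 10.4
ee_pos: [0.5366, 0.2796, 0.2156]
eef_rot: [-3.141, -0.87, 1.396]
force: [-0.3, 0.8, -2.3]
grip_width: 0.0096
grip_force: 45.0
```

>>> send_rows(
  motion=[
    [[-0.06,0,-0.11],[0,0.27,0],-1],
    [[-0.06,0,-0.11],[0,0.27,0],-1],
    [[-0.06,0,-0.11],[0,0.27,0],-1],
    [[-0.05,0,-0.12],[0,0.27,0],-1],
    [[-0.05,0,-0.12],[0,0.27,0],-1],
    [[-0.05,0,-0.12],[0,0.27,0],-1],
    [[0,0,0],[0,0,0],-1],
    [[0,0,0],[0,0,0],-1],
  ],
)

```text
time_s: 11.2
ee_pos: [0.5326, 0.2576, 0.2197]
eef_rot: [3.141, -1.065, 1.398]
force: [-0.3, 0.5, -1.6]
grip_width: 0.0099
grip_force: 45.0
```

```bash
python3 look.py p75; python3 - <<'E'
from plan import *
t=[tool(pour(AZ,np.radians(th),z0=z0),TJ) for th,z0 in((80,.097),(105,.097))]
rows(t,-1,step=.024,turn=.036)
E
```

```text
t 11.2 lip [0.5212 0.1925 0.1005] tilt 76.0 jug [0.536 0.277 0.134]
wp 2 [0.5299 0.2496 0.2205]
wp 15 [0.5199 0.1929 0.2334]
[[[-0.06, -0.02, -0.13], [0, 0.29, 0], -1], [[-0.05, -0.02, -0.13], [-0.01, 0.28, 0.01], -1], [[-0.03, 0, -0.15], [0, 0.28, 0], -1], [[-0.03, 0, -0.15], [0, 0.28, 0], -1], [[-0.02, 0, -0.15], [0, 0.28, 0], -1], [[-0.02, 0, -0.15], [0, 0.28, 0], -1], [[-0.01, 0, -0.15], [0, 0.28, 0], -1], [[-0.01, 0, -0.15], [0, 0.28, 0], -1], [[0, 0, -0.15], [0, 0.28, 0], -1], [[0, 0, -0.15], [0, 0.28, 0], -1], [[0.01, 0, -0.15], [0, 0.28, 0], -1], [[0.01, 0, -0.15], [0, 0.28, 0], -1]]
[[[0.02, 0, -0.15], [0, 0.28, 0], -1], [[0.02, 0, -0.15], [0, 0.28, 0], -1], [[0.03, 0, -0.15], [0.01, 0.28, 0], -1]]
```

View pics/p75.png

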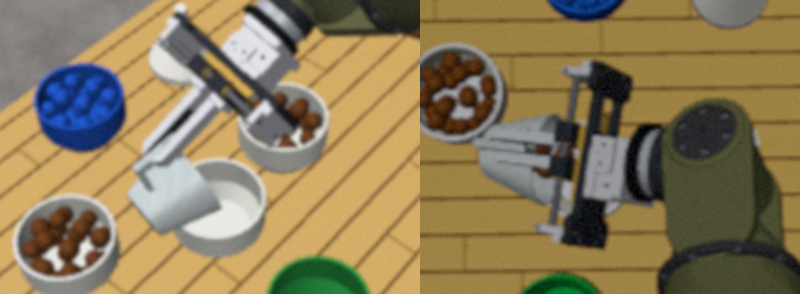

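The lip is at about (215,200) in the side crop, inside the pot's mouth outline. The pot is still empty, so I'll continue.

>>> send_rows(
  motion=[
    [[-0.06,-0.02,-0.13],[0,0.28,0],-1],
    [[-0.05,-0.02,-0.13],[0,0.28,0],-1],
    [[-0.03,0,-0.15],[0,0.28,0],-1],
    [[-0.03,0,-0.15],[0,0.28,0],-1],
    [[-0.02,0,-0.15],[0,0.28,0],-1],
    [[-0.02,0,-0.15],[0,0.28,0],-1],
    [[-0.01,0,-0.15],[0,0.28,0],-1],
    [[-0.01,0,-0.15],[0,0.28,0],-1],
    [[0,0,-0.15],[0,0.28,0],-1],
    [[0,0,-0.15],[0,0.28,0],-1],
    [[0.01,0,-0.15],[0,0.28,0],-1],
    [[0.01,0,-0.15],[0,0.28,0],-1],
  ],
)

```text
time_s: 12.5
ee_pos: [0.5222, 0.205, 0.2301]
eef_rot: [-3.14, -1.473, 1.395]
force: [0.2, -0.1, -1.7]
grip_width: 0.0095
grip_force: 45.0
```

>>> send_rows(
  motion=[
    [[0.02,0,-0.15],[0,0.28,0],-1],
    [[0.02,0,-0.15],[0,0.28,0],-1],
    [[0.03,0,-0.15],[0,0.28,0],-1],
    [[0,0,0],[0,0,0],-1],
    [[0,0,0],[0,0,0],-1],
    [[0,0,0],[0,0,0],-1],
    [[0,0,0],[0,0,0],-1],
    [[0,0,0],[0,0,0],-1],
    [[0,0,0],[0,0,0],-1],
    [[0,0,0],[0,0,0],-1],
  ],
)

```text
time_s: 13.5
ee_pos: [0.5198, 0.1924, 0.233]
eef_rot: [-0.02, -1.57, -1.725]
force: [1.0, -0.4, -1.7]
grip_width: 0.0099
grip_force: 45.0
```

```bash
python3 look.py p105
```

```text
t 13.5 lip [0.5198 0.1923 0.0968] tilt 105.0 jug [0.53  0.25  0.168]
```

View pics/p105.png

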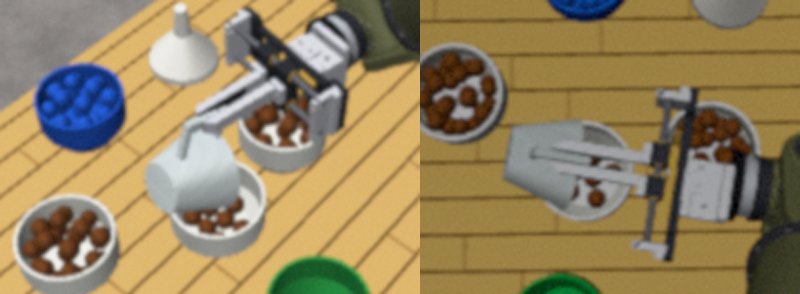

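The nuts are in the pot. I'll raise the jug, turn it back upright and check the count.

```bash
python3 - <<'E'
from plan import *
up=lambda th,dz:(lambda j:tool((j[0]+[0,0,dz],j[1]),TJ))(pour(AZ,np.radians(th)))
t=[up(105,.07),up(75,.07),up(30,.07),up(0,.09)]
zb=.16
for k in(.25,.5,.75,1):
    a=AZ+(np.radians(35)-AZ)*k; o=(1-k)*(pour(AZ,0)[0]+[0,0,.09])+k*np.array([.517,-.378,zb]); t.append(tool((o,Z(a+np.pi)),TJ))
t.append(tool((np.array([.517,-.378,.012]),Z(np.radians(215))),TJ))
chk(t,get_obs()["qpos"])
rows(t[:4],-1,step=.025,turn=.11)
E
```

```text
[-0.23  0.37  1.88  1.54  1.61 -0.68]
[-0.02  0.23  1.75  1.13  1.24 -0.29]
[0.38 0.36 1.35 0.23 1.3  0.51]
[ 0.56  0.59  1.08 -0.19  1.65  0.74]
[ 0.32  0.46  1.29 -0.2   1.56  0.71]
[ 0.04  0.43  1.35 -0.22  1.51  0.63]
[-0.24  0.49  1.27 -0.23  1.51  0.55]
[-0.48  0.67  1.02 -0.23  1.57  0.49]
[-0.48  0.79  1.16 -0.24  1.32  0.55]
wp 3 [0.52   0.1929 0.3032]
wp 8 [0.5318 0.26   0.285 ]
wp 16 [0.5428 0.3224 0.2559]
wp 21 [0.5428 0.3224 0.2267]
[[[0.78, 0, 0.01], [0, 0, 0], -1], [[0.78, 0, 0], [0, 0, 0], -1], [[0.78, 0, 0.01], [0, 0, 0], -1], [[-0.12, 0, 0.45], [0, -0.87, 0], -1], [[-0.07, 0, 0.46], [0, -0.87, 0], -1], [[-0.03, 0, 0.47], [0, -0.88, 0], -1], [[0.02, 0, 0.47], [0, -0.87, 0], -1], [[0.08, 0, 0.47], [0, -0.88, 0], -1], [[0.03, 0, 0.29], [0, -0.82, 0], -1], [[0.05, 0, 0.28], [0, -0.82, 0], -1], [[0.08, 0, 0.28], [0, -0.82, 0], -1], [[0.11, 0, 0.27], [0, -0.82, 0], -1]]
[[[0.14, 0, 0.26], [0, -0.82, 0], -1], [[0.16, 0, 0.24], [0, -0.81, 0], -1], [[0.18, 0, 0.22], [0, -0.82, 0], -1], [[0.21, 0, 0.21], [0, -0.81, 0], -1], [[-0.05, 0, 0.19], [0, -0.87, 0], -1], [[-0.03, 0, 0.19], [0, -0.87, 0], -1], [[-0.01, 0, 0.19], [0, -0.88, 0], -1], [[0.01, 0, 0.2], [0, -0.87, 0], -1], [[0.03, 0, 0.19], [0, -0.88, 0], -1]]
```

>>> send_rows(
  motion=[
    [[0.8,0,0],[0,0,0],-1],
    [[0.8,0,0],[0,0,0],-1],
    [[0.8,0,0],[0,0,0],-1],
    [[-0.12,0,0.45],[0,-0.87,0],-1],
    [[-0.07,0,0.46],[0,-0.87,0],-1],
    [[-0.03,0,0.47],[0,-0.87,0],-1],
    [[0.02,0,0.47],[0,-0.87,0],-1],
    [[0.08,0,0.47],[0,-0.87,0],-1],
    [[0.03,0,0.29],[0,-0.82,0],-1],
    [[0.05,0,0.28],[0,-0.82,0],-1],
    [[0.08,0,0.28],[0,-0.82,0],-1],
    [[0.11,0,0.27],[0,-0.82,0],-1],
  ],
)

```text
time_s: 14.8
ee_pos: [0.5371, 0.2906, 0.2724]
eef_rot: [3.141, -0.652, 1.396]
force: [-0.1, 0.4, -2.5]
grip_width: 0.0096
grip_force: 45.0
```

>>> send_rows(
  motion=[
    [[0.14,0,0.26],[0,-0.82,0],-1],
    [[0.16,0,0.24],[0,-0.82,0],-1],
    [[0.18,0,0.22],[0,-0.82,0],-1],
    [[0.21,0,0.21],[0,-0.82,0],-1],
    [[-0.05,0,0.19],[0,-0.87,0],-1],
    [[-0.03,0,0.19],[0,-0.87,0],-1],
    [[0,0,0.19],[0,-0.87,0],-1],
    [[0,0,0.19],[0,-0.87,0],-1],
    [[0.03,0,0.19],[0,-0.87,0],-1],
    [[0,0,0],[0,0,0],-1],
  ],
)

```text
time_s: 15.8
ee_pos: [0.5418, 0.3232, 0.2265]
eef_rot: [-3.138, 0.264, 1.399]
force: [-0.1, -0.3, -2.3]
grip_width: 0.0098
grip_force: 45.0
```

```bash
python3 - <<'E'
from plan import *
o=get_obs(); p=np.array(o["ee_pos"]); print(p,o["eef_rot"])
zb=.17; t=[]; oj=pour(AZ,0)[0]+[0,0,.09]
for k in(.25,.5,.75,1):
    a=AZ+(np.radians(35)-AZ)*k; q=(1-k)*oj+k*np.array([.517,-.378,zb]); t.append(tool((q,Z(a+np.pi)),TJ))
rows(t,-1,step=.029,turn=.11)
E
```

```text
[0.54178297 0.32320572 0.2264823 ] [-3.13789494  0.26413726  1.39929156]
wp 6 [0.5544 0.1624 0.2224]
wp 12 [ 5.653e-01 -4.000e-04  2.181e-01]
wp 18 [ 0.5742 -0.1658  0.214 ]
wp 24 [ 0.581  -0.3333  0.2096]
[[[-0.83, 0.22, 0.25], [0.07, 0, 0.27], -1], [[-0.83, 0.25, 0.25], [0.07, 0, 0.27], -1], [[-0.82, 0.28, 0.24], [0.07, 0.01, 0.27], -1], [[-0.8, 0.31, 0.24], [0.06, 0, 0.26], -1], [[-0.8, 0.34, 0.24], [0.07, 0.01, 0.27], -1], [[-0.78, 0.36, 0.23], [0.06, 0, 0.26], -1], [[-0.79, 0.38, 0.24], [0.07, 0, 0.26], -1], [[-0.78, 0.41, 0.23], [0.07, 0, 0.26], -1], [[-0.76, 0.44, 0.23], [0.07, 0, 0.27], -1], [[-0.75, 0.46, 0.22], [0.07, 0, 0.26], -1], [[-0.73, 0.49, 0.22], [0.07, 0, 0.27], -1], [[-0.71, 0.51, 0.22], [0.08, 0, 0.26], -1]]
[[[-0.72, 0.53, 0.22], [0.07, 0, 0.26], -1], [[-0.7, 0.56, 0.21], [0.07, 0, 0.26], -1], [[-0.68, 0.58, 0.21], [0.07, 0, 0.27], -1], [[-0.66, 0.61, 0.2], [0.07, 0, 0.26], -1], [[-0.64, 0.63, 0.2], [0.07, 0, 0.27], -1], [[-0.63, 0.65, 0.18], [0.07, 0, 0.26], -1], [[-0.62, 0.67, 0.19], [0.07, 0, 0.26], -1], [[-0.6, 0.69, 0.19], [0.07, 0, 0.27], -1], [[-0.57, 0.71, 0.18], [0.07, 0, 0.26], -1], [[-0.55, 0.73, 0.17], [0.07, 0, 0.27], -1], [[-0.53, 0.75, 0.17], [0.07, 0, 0.26], -1], [[-0.5, 0.77, 0.16], [0.07, 0, 0.27], -1]]
```

>>> send_rows(
  motion=[
    [[-0.83,0.22,0.25],[0.07,0,0.27],-1],
    [[-0.83,0.25,0.25],[0.07,0,0.27],-1],
    [[-0.82,0.28,0.24],[0.07,0,0.27],-1],
    [[-0.8,0.31,0.24],[0.07,0,0.26],-1],
    [[-0.8,0.34,0.24],[0.07,0,0.27],-1],
    [[-0.78,0.36,0.23],[0.07,0,0.26],-1],
    [[-0.79,0.38,0.24],[0.07,0,0.26],-1],
    [[-0.78,0.41,0.23],[0.07,0,0.26],-1],
    [[-0.76,0.44,0.23],[0.07,0,0.27],-1],
    [[-0.75,0.46,0.22],[0.07,0,0.26],-1],
    [[-0.73,0.49,0.22],[0.07,0,0.27],-1],
    [[-0.71,0.51,0.22],[0.07,0,0.26],-1],
  ],
)

```text
time_s: 17.0
ee_pos: [0.5652, -0.0031, 0.2203]
eef_rot: [3.141, 0.256, 0.999]
force: [0.0, -0.3, -2.1]
grip_width: 0.0101
grip_force: 45.0
```

>>> send_rows(
  motion=[
    [[-0.72,0.53,0.22],[0.07,0,0.26],-1],
    [[-0.7,0.56,0.21],[0.07,0,0.26],-1],
    [[-0.68,0.58,0.21],[0.07,0,0.27],-1],
    [[-0.66,0.61,0.2],[0.07,0,0.26],-1],
    [[-0.64,0.63,0.2],[0.07,0,0.27],-1],
    [[-0.63,0.65,0.18],[0.07,0,0.26],-1],
    [[-0.62,0.67,0.19],[0.07,0,0.26],-1],
    [[-0.6,0.69,0.19],[0.07,0,0.27],-1],
    [[-0.57,0.71,0.18],[0.07,0,0.26],-1],
    [[-0.55,0.73,0.17],[0.07,0,0.27],-1],
    [[-0.5,0.76,0.17],[0.07,0,0.26],-1],
    [[0,0,0],[0,0,0],-1],
  ],
)

```text
time_s: 18.2
ee_pos: [0.579, -0.3098, 0.2112]
eef_rot: [3.141, 0.257, 0.636]
force: [1.0, 0.8, -1.9]
grip_width: 0.0095
grip_force: 45.0
```

```bash
python3 - <<'E'
from plan import *
c=camera("top"); k=camera("side")
a=c["pixels"][170:220,198:248,::-1]; b=k["pixels"][195:255,200:260,::-1]; d=k["pixels"][70:190,240:400,::-1]; 
f=lambda i:cv2.resize(i,(390,290),interpolation=2)
cv2.imwrite("pics/chk.png",np.vstack([np.hstack([f(a),f(b)]),np.hstack([f(d),f(c["pixels"][140:240,330:450,::-1])])]))
o=get_obs(); print(o["ee_pos"],o["eef_rot"])
R=Ro.from_euler("xyz",o["eef_rot"]); jR=R*TJ[1].inv(); jo=o["ee_pos"]-jR.apply(TJ[0]); print("jug",jo.round(4),jR.as_matrix()[:,2].round(3))
t=[tool((np.array([.517,-.378,z]),Z(np.radians(215))),TJ) for z in(.05,.013)]
chk(t,o["qpos"]); rows(t,-1,step=.02)
E
```

```text
[ 0.5795654  -0.30701197  0.21148767] [3.14106969 0.25741959 0.64015355]
jug [ 0.5171 -0.3536  0.1715] [-0.004 -0.002  1.   ]
[-0.48  0.75  1.14 -0.24  1.38  0.54]
[-0.48  0.79  1.16 -0.24  1.32  0.55]
wp 7 [ 0.5808 -0.3332  0.0896]
wp 9 [ 0.5808 -0.3332  0.0526]
[[[0.08, 0.1, 0.58], [0.01, -0.01, 0.03], -1], [[0.08, 0.1, 0.58], [0.01, 0, 0.03], -1], [[0.08, 0.11, 0.58], [0.01, -0.01, 0.04], -1], [[0.08, 0.11, 0.58], [0.01, 0, 0.03], -1], [[0.09, 0.1, 0.58], [0.01, -0.01, 0.04], -1], [[0.09, 0.11, 0.57], [0.01, 0, 0.03], -1], [[0.08, 0.1, 0.58], [0.01, -0.01, 0.04], -1], [[0.16, 0, 0.59], [0, 0, 0], -1], [[0.16, 0, 0.6], [0, 0, 0], -1]]
```

View pics/chk.png

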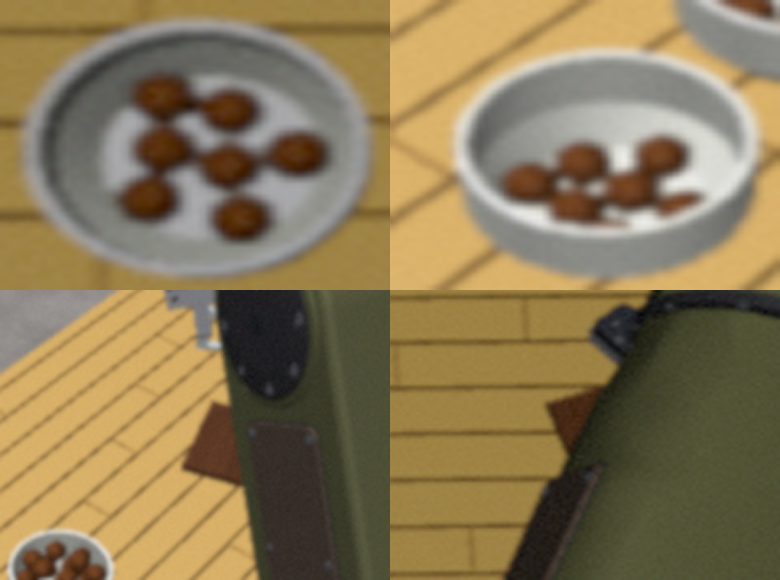

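All seven nuts are in the pot: the top crop (upper left) shows seven separate balls on the floor of the pot. Next I'll lower the jug onto the board.

>>> send_rows(
  motion=[
    [[0.08,0.1,0.58],[0.01,0,0.03],-1],
    [[0.08,0.1,0.58],[0.01,0,0.03],-1],
    [[0.08,0.1,0.58],[0.01,0,0.03],-1],
    [[0.08,0.1,0.58],[0.01,0,0.03],-1],
    [[0.08,0.1,0.58],[0.01,0,0.03],-1],
    [[0.09,0.1,0.58],[0.01,0,0.03],-1],
    [[0.08,0.1,0.58],[0.01,0,0.03],-1],
    [[0.15,0,0.5],[0,0,0],-1],
    [[0.1,0,0.3],[0,0,0],-1],
    [[0.05,0,0.2],[0,0,0],-1],
    [[0,0,0],[0,0,0],-1],
    [[0,0,0],[0,0,0],-1],
  ],
)

```text
time_s: 19.5
ee_pos: [0.5815, -0.3316, 0.0587]
eef_rot: [-3.141, 0.259, 0.615]
force: [0.3, -0.6, -1.2]
grip_width: 0.0098
grip_force: 45.0
```

```bash
python3 - <<'E'
from plan import *
o=get_obs(); print(o["ee_pos"],o["force"])
R=Ro.from_euler("xyz",o["eef_rot"]); T=tool_in_jug(PHI,.0589); jR=R*T[1].inv(); jo=o["ee_pos"]-jR.apply(T[0]); print("jug",jo.round(4),jR.as_matrix()[:,2].round(3))
E
```

```text
[ 0.58154163 -0.33161747  0.05871419] [ 0.28495597 -0.63844426 -1.1979019 ]
jug [ 0.5179 -0.3766  0.018 ] [-0.002 -0.002  1.   ]
```

Underside is about 6 mm above the board. I'll lower it in small steps.

>>> send_rows(
  motion=[
    [[0.03,0,0.1],[0,0,0],-1],
    [[0,0,0],[0,0,0],-1],
    [[0,0,0],[0,0,0],-1],
  ],
)

```text
time_s: 19.8
ee_pos: [0.5814, -0.3315, 0.0551]
eef_rot: [-3.141, 0.26, 0.615]
force: [-0.1, -0.2, -2.7]
grip_width: 0.0095
grip_force: 45.0
```

>>> send_rows(
  motion=[
    [[0.02,0,0.07],[0,0,0],-1],
    [[0,0,0],[0,0,0],-1],
    [[0,0,0],[0,0,0],-1],
  ],
)

```text
time_s: 20.1
ee_pos: [0.5814, -0.3316, 0.0529]
eef_rot: [-3.141, 0.26, 0.615]
force: [-0.0, -0.9, -1.0]
grip_width: 0.0096
grip_force: 45.0
```

>>> send_rows(
  motion=[
    [[0,0,0.03],[0,0,0],-1],
    [[0,0,0],[0,0,0],-1],
    [[0,0,0],[0,0,0],-0.7],
    [[0,0,0],[0,0,0],-0.5],
    [[0,0,0],[0,0,0],-0.36],
    [[0,0,0],[0,0,0],-0.36],
    [[0,0,0],[0,0,0],-0.36],
  ],
)

```text
time_s: 20.8
ee_pos: [0.5811, -0.3316, 0.0518]
eef_rot: [-3.14, 0.26, 0.615]
force: [-0.4, -0.5, -0.2]
grip_width: 0.0303
grip_force: 0.0
```

>>> send_rows(
  motion=[
    [[0,0,-0.3],[0,0,0],-0.36],
    [[0,0,-0.6],[0,0,0],-0.36],
    [[0,0,-0.8],[0,0,0],-0.36],
    [[0,0,-0.8],[0,0,0],-0.36],
    [[0,0,-0.8],[0,0,0],-0.36],
    [[0,0,-0.8],[0,0,0],-0.36],
    [[0.8,-0.8,-0.3],[0,0,0],-0.36],
    [[0.8,-0.8,-0.3],[0,0,0],-0.36],
    [[0.8,-0.8,-0.3],[0,0,0],-0.36],
    [[0.8,-0.8,0],[0,0,0],-0.36],
    [[0.8,-0.8,0],[0,0,0],-0.36],
    [[0,-1,0],[0,0,0],-0.36],
  ],
)

```text
time_s: 22.0
ee_pos: [0.6215, -0.1177, 0.1654]
eef_rot: [-3.14, 0.26, 0.617]
force: [-0.3, -0.5, 0.0]
grip_width: 0.0299
grip_force: 0.0
```

>>> send_rows(
  motion=[
    [[0,-1,-0.5],[0,0,0],-0.36],
    [[0,-1,-0.5],[0,0,0],-0.36],
    [[-0.6,-1,-0.5],[0,0,0],-0.36],
    [[-0.6,-1,-0.5],[0,0,0],-0.36],
    [[-0.6,-1,0],[0,0,0],-0.36],
    [[0,0,0],[0,0,0],-0.36],
    [[0,0,0],[0,0,0],-0.36],
  ],
)

```text
time_s: 22.7
ee_pos: [0.5045, -0.0186, 0.2393]
eef_rot: [3.142, 0.258, 0.616]
force: [0.5, 0.1, 0.7]
grip_width: 0.0302
grip_force: 0.0
```

```bash
python3 - <<'E'
from plan import *
from m import circ
o=get_obs(); print(o["time_s"],o["ee_pos"])
for n in("top","side"):
    c=camera(n); W=cloud(c); cv2.imwrite(f"pics/end_{n}.png",cv2.resize(c["pixels"][:,:,::-1],(640,480)))
    q=W[(np.hypot(W[...,0]-.517,W[...,1]+.378)<.075)&(W[...,2]>.078)&(W[...,2]<.1)]
    if len(q)>20:
        print(n,circ(q),np.linalg.lstsq(np.c_[q[:,:2]-[.517,-.378],np.ones(len(q))],q[:,2],rcond=None)[0].round(3))
i=[cv2.imread(f"pics/end_{n}.png") for n in("top","side")]
cv2.imwrite("pics/end.png",cv2.resize(np.hstack(i),(800,300)))
E
```

```text
22.7 [ 0.50446011 -0.01861345  0.2392897 ]
top (array([ 0.5168, -0.3779,  0.0515]), 296) [-0.006  0.039  0.085]
side (array([ 0.5146, -0.3756,  0.0511]), 207) [0.    0.009 0.084]
```

View pics/end.png

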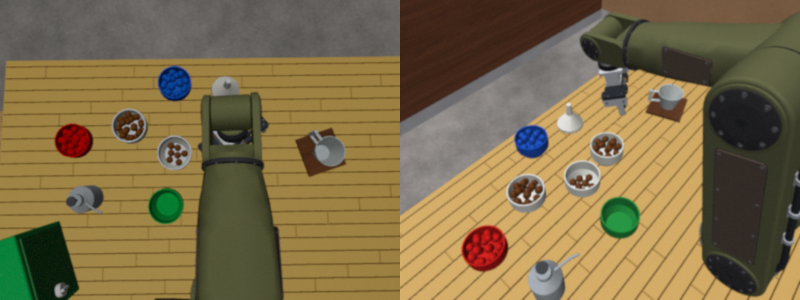

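The jug stands upright and empty on the middle of the board at (322,150) in the top view. Everything else is standing where it was, and the robot is clear.

```bash
python3 -c "
from station import *
print(hand_in())"
```

```text
the job is handed in; nothing more can be done
None
```

I handed the job in at about 23 s of the 61 s allowed: all seven nuts are in the pot that was empty, and the jug stands upright and released within about 5 mm of the board's middle; the last pictures show nothing else moved, but the hand-in gave no verdict.

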